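Turn the recipe folder's leaf over its ring spine

TASK

The recipe folder lies open with a tin standing on its left cover and its stiff board leaf half turned, rising over the right cover. Push the tin off the folder so that it stands upright on the worktop beside it, then push the leaf over the ring spine until it lies flat on the left cover. Only push: do not lift or tip over the tin, do not pinch the leaf between the fingers, and leave everything else where it stands.

Things in the scene. Friction and masses are not known exactly. Their poses are not given: they have to be found in the camera images.
- folder: open recipe folder, fixed to the worktop: two flat grey cover boards left and right of a ring spine, 160 mm along the spine (its x axis) by 320 mm across (its y axis, to the left), 4 mm thick. Origin on the worktop under the middle of the spine; x along the spine away from the robot, y towards the left cover, z up. Turned by up to 0.15 rad either way. Wire rings stand 17 mm high along the spine.
- leaf (a joint): angle of the leaf about the spine, rad: 0 would be flat over the right cover, 1.57 upright, 3.14 flat on the left cover (its stop). Starts between 0.5 and 0.9. The hinge is stiff (0.15 N m of friction) so the leaf stays at any angle where it is left; about 2 N at its free edge turns it. The leaf is a rigid plywood board 150 mm along the spine, 4 mm thick, 0.10 kg, its free edge (an aluminium strip) 152 mm from the hinge axis; paper with a picture of a bowl on both faces.
- leaf_hinge (a point): on the hinge axis at the middle of the spine, 6.5 mm above the worktop; axes as the folder's
- leaf_edge (a point): middle of the free edge of the leaf, at half its thickness; moves with the leaf. Its x axis runs along the spine, its y axis from the free edge towards the spine, its z axis is normal to the leaf
- tin: short food tin, 75 mm diameter, 58 mm high, 0.18 to 0.33 kg, standing upright on the left cover, its axis 90 to 115 mm from the spine. Origin at the centre of its underside, z up
- salt: salt shaker, bystander, 44 mm diameter, 90 mm high, standing behind the left cover; origin at its underside
- honey: honey jar, bystander, 65 mm diameter, 100 mm high, behind the folder; origin at its underside
- mug: spotted mug, bystander, 82 x 114 x 91 mm, behind the folder to the right; origin at its underside
- onion: onion, bystander, about 82 mm, back right; origin at its underside
- teaspoon: teaspoon, bystander, 130 x 26 x 11 mm, lying front right; origin at its underside
- spoon: wooden spoon, bystander, 338 x 52 x 15 mm, lying far right; origin at its underside
Mind the look-alikes: they are no part of the job. What is meant by the tin is not yellow, and is the larger of those in its own colour.

How it is judged:
On the way, in this order (a step that is already met when the one before it is completed fails the run):
1. the tin stands upright on the worktop, wholly off the folder ((y of tin in the frame of folder above 0.195 m or y of tin in the frame of folder below -0.195 m or x of tin in the frame of folder above 0.115 m or x of tin in the frame of folder below -0.115 m) and angle between tin's own z axis and vertical below 0.06 rad and height (world z) of tin between -0.006 and 0.006 m and linear speed of tin below 0.02 m/s), for 0.2 s.
2. the leaf lies flat on the left cover (value of joint leaf above 3.06 rad and velocity of joint leaf between -0.1 and 0.1 rad/s), for 0.2 s.
At the end, for the whole second after the job is handed in: The leaf lies at rest flat on the left cover (joint above 3.06 rad) and the tin stands at rest, upright within 0.06 rad, on the worktop wholly off the folder (its axis over 195 mm from the spine, or over 115 mm along the spine from the folder's middle) (all of step 1 and all of step 2); the robot touches nothing.
It fails at once if the tin is lifted (height (world z) of tin above 0.025 m).
It fails at once if the tin is tipped over (angle between tin's own z axis and vertical above 0.7 rad).
It fails at once if the leaf is pinched between the fingers (z of the grasp point in the frame of leaf_edge between -0.005 and 0.005 m and y of the grasp point in the frame of leaf_edge between 0 and 0.15 m and x of the grasp point in the frame of leaf_edge between -0.075 and 0.075 m and contact force between the fingers and leaf above 0.5 N).
It fails at once if the salt shaker, jar, mug, onion, teaspoon or wooden spoon is moved more than 30 mm (distance of any of salt, honey, mug, onion, teaspoon, spoon from where it was at the start of the episode above 0.03 m).
It also fails if it takes over 59 s, if anything falls off the work surface, if the arm or the gripper's body presses on something with over 40 N, if the wrist force passes 120 N, or if a joint passes its speed limit or range.

ROBOT

A 6-joint arm with a two-finger parallel gripper is mounted at the origin on a cart in front of the work surface, level with it; the furniture and walls round the work are solid. World frame = base frame: x ahead of the robot, y to its left, z up, the work surface at z = 0. Lengths are in m, angles in rad, forces in N, time in s.
With the tool pointing down it reaches from about 0.3 to 0.875 m from the base axis. Payload 6.4 kg.
Tool frame: the origin (TCP) lies between the finger pads; the fingertips stand 19 mm ahead of it and the grasp point (between the pads) is the TCP (ctrl.tips_ahead is the z of the fingertips in the tool frame, in m); z points along the fingers, y is the line along which they close (so a half turn about z gives the same grasp; the last joint's range is limited). The gripper opens to 85 mm and grips with 20 to 120 N. Pads are 22 mm wide; open, the fingers measure 114 mm over their backs; the gripper's body (76 mm by 85 mm) begins 54 mm behind the grasp point. The pads swing forward as they close: fully open they stand 13 mm farther back than shut.
Start: joints at [-1.478, 0.181, 1.607, -0, 1.354, -0.206], TCP at [0.169, -0.55, 0.25] pointing down, gripper open.
Joint ranges: [-2.99, 2.99], [-0.89, 2.07], [0.3, 2.58], [-1.14, 4.28], [0, 2.63], [-3.12, 3.12]. Speed limits (rad/s): [2.57, 2.57, 3.01, 3.14, 3.14, 3.14].

INTERFACE

Orientations are given as a unit quaternion [w, x, y, z].
In Python, from bench import readout, vision, ctrl gives the robot as it stands.
- The arm moves only by the tool play_rows, never from a script. Its arguments are lists of equal length, an entry for each row: "xyz": the shift along the tool's x, y, z in mm, a list of three; "rot": the turn, a rotation vector about the tool's x, y, z in rad, a list of three; "grip": the opening, from 0 (shut) to 1 (fully open). In form: {"xyz": [[x, y, z], ...], "rot": [[rx, ry, rz], ...], "grip": [grip, ...]}. A call has exactly 10 rows; each row is the pose to reach, as a shift and turn from the pose commanded when the call began, along the tool's axes at that moment; what a row does not reach only later rows make up. A row lasts 1/8 s, in which the tool goes at most 62.5 mm and 10.7 degrees, less where a joint would pass 70% of its speed; a pose out of reach is approached as far as the arm can. A call with a gripper value outside its range is refused whole. The fingers move at their own pace and stop on an object; the grip force is fixed at half the most. Time passes only in rows, so rows that repeat a pose let the fingers close, or fill a call up. It gives the time, the measured TCP pose, the force, the opening and the grip force at its end, in the units of the state.
- readout.get_obs(): the state, without advancing time (a new reading comes with each control period).
- vision.camera(name): name is "scene" or "top"; returns a dict with "color" (480x640x3 uint8, red, green, blue), "depth" (480x640 float32, m along the optical axis (not along the pixel's ray), 0 where there is no reading), "camera_matrix" (3x3 intrinsics, pixels), "extrinsics" (4x4, takes a point from camera to world coordinates). Camera axes: x right, y down, z forward; pixel columns grow to the right and rows downward; lengths in m; the calibration is good to about 2 mm. A picture is of the moment at which its call begins.
- ctrl.hand_in(): hands the job in; it is judged then, once.
The state is a dict: "time_s": time; "q": joint angles; "dq": joint speeds; "joint_efforts": joint torques, N m; "eef_pos": TCP position; "eef_rot": TCP orientation; "wrist_force": force on the tool from outside, world axes, zero at the start; "torque": the same for the moment, N m; "opening": opening from 0.0 (shut) to 1.0 (fully open); "grasp_force": force on a finger pad.
Only numpy, scipy, OpenCV 4.12 (cv2) and the standard library are available. Lean on these libraries where they do the work, as an engineer would, in place of code of your own. Each camera call takes 0.05 s, during which the arm holds its last target. There are 200 camera calls.

## Working session

There is one attempt and no reset: what is moved stays moved. The work goes in short steps, Python scripts to look and compute and a tool call to move; the robot and the scene stay as the last step left them, time stands still between calls to the robot, and variables do not carry over. Pictures are saved under pics/ and viewed, at most 10 in all, crops included, and the job is handed in when it is done.

Besides the shell and the picture viewer there is one more tool, called after ">>>" by a JSON object that holds its "method" and its "body", one argument or row to a line. play_rows: Moves the arm, as the interface text tells. Its arguments: {"type":"object","properties":{"xyz":{"type":"array","items":{"type":"array","items":{"type":"number"}}},"rot":{"type":"array","items":{"type":"array","items":{"type":"number"}}},"grip":{"type":"array","items":{"type":"number"}}},"required":["xyz","rot","grip"]}

```bash
mkdir -p pics
cat > h.py <<'E'
import numpy as np, cv2
from bench import readout, vision, ctrl
def pts(c):
    d=c["depth"];K=c["camera_matrix"];v,u=np.mgrid[:480,:640]
    P=np.stack([(u-K[0,2])/K[0,0]*d,(v-K[1,2])/K[1,1]*d,d],-1)
    E=c["extrinsics"];return P@E[:3,:3].T+E[:3,3]
E
python3 - <<'E'
from h import *
for n in("top","scene"):
    c=vision.camera(n);cv2.imwrite(f"pics/{n}0.png",c["color"][:,:,::-1]);np.savez(f"{n}0.npz",**c)
    print(n,c["extrinsics"].round(3).tolist(),c["camera_matrix"][0,0])
o=readout.get_obs();print(o["eef_pos"],o["eef_rot"],o["time_s"],ctrl.tips_ahead)
E
```

```text
top [[-0.029, -0.993, 0.118, 0.313], [-0.999, 0.032, 0.025, -0.126], [-0.029, -0.117, -0.993, 1.093], [0.0, 0.0, 0.0, 1.0]] 449.2492890485099
scene [[0.473, -0.51, 0.718, -0.666], [-0.881, -0.297, 0.37, -0.684], [0.024, -0.807, -0.59, 0.983], [0.0, 0.0, 0.0, 1.0]] 536.2609723820598
[ 0.16923017 -0.54906421  0.24950125] [-7.67490028e-04  9.88862162e-01  1.48832226e-01  5.91984547e-05] 0.1 0.019
```

View pics/top0.png

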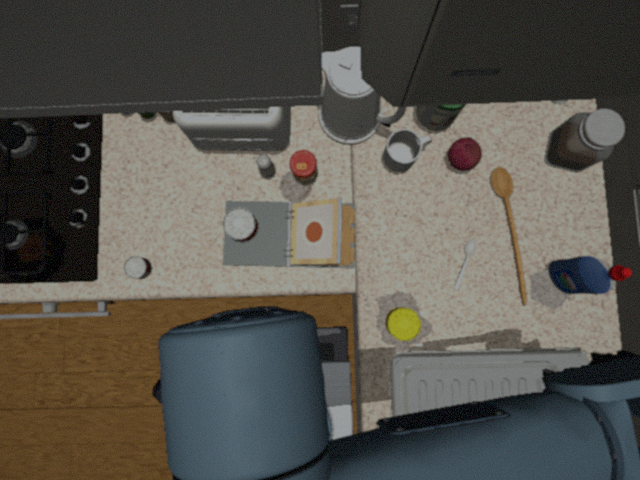

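View pics/scene0.png

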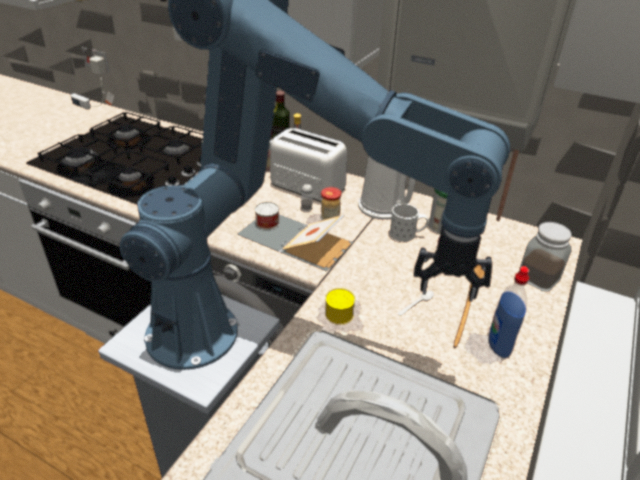

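The top view shows the white-topped red tin on the left cover at (240,223), with the salt at (265,165), the honey at (303,165) and a small tin at (137,267). The spine is near (289,234) and the leaf is around (315,232). The scene view agrees, with the tin at (267,214) and the leaf at (310,237).

Run:
```python
from h import *
c=dict(np.load("top0.npz"));P=pts(c);col=c["color"].astype(int)
np.set_printoptions(precision=4,suppress=True)
def box(u0,u1,v0,v1): 
    m=np.zeros((480,640),bool);m[v0:v1,u0:u1]=1;return m&(c["depth"]>0)
# tin
def disc(n,b,z0,z1):
    q=P[box(*b)&(P[...,2]>z0)&(P[...,2]<z1)]
    (x,y),r=cv2.minEnclosingCircle(q[:,:2].astype(np.float32)); print(n,len(q),x,y,r,np.median(q[:,2]))
disc("tin",(215,265,200,250),.052,.075)
disc("smalltin",(120,155,250,285),.03,.07)
disc("salt",(250,280,148,182),.075,.11)
disc("honey",(286,322,145,187),.08,.115)
# folder cover: left grey
z=P[...,2]
g=box(215,292,195,275)&(abs(z-.004)<.012)&(np.ptp(col,axis=2)<25)&(col.mean(2)<140)
g=cv2.morphologyEx(g.astype(np.uint8),cv2.MORPH_OPEN,np.ones((3,3)))
q=P[g>0]
rect=cv2.minAreaRect(q[:,:2].astype(np.float32));print("cover",len(q),rect,np.median(q[:,2]));print(cv2.boxPoints(rect))
# leaf plane
m=box(290,345,195,270)&(z>.025)
q=P[m];print("leaf",len(q),q.min(0),q.max(0))
ce=q.mean(0);w=np.linalg.svd(q-ce)[2][2];w*=np.sign(w[2]);print(ce,w,"tilt",np.arccos(w[2]), "res",np.std((q-ce)@w))
r=cv2.minAreaRect(q[:,:2].astype(np.float32));print(cv2.boxPoints(r))
for v in (215,232,250): print([(u,P[v,u].round(3).tolist()) for u in range(284,358,6)])
for uv in((60,270),(170,295),(350,300)):print(uv,P[uv[1],uv[0]])
```

```text
tin 810 0.4814870357513428 0.09016577899456024 0.03783109411597252 0.05894009296521985
smalltin 411 0.38740652799606323 0.3439941108226776 0.027309758588671684 0.038183172320559455
salt 168 0.6224539279937744 0.027081938460469246 0.017424331977963448 0.0852653964639345
honey 634 0.6084010004997253 -0.06572704017162323 0.03274240344762802 0.09854443339728097
cover 3576 ((0.4697922170162201, 0.0569818839430809), (0.1713448166847229, 0.17946995794773102), 88.37635040283203) 0.003675470454166496
[[ 0.3777 -0.0261]
 [ 0.5571 -0.0312]
 [ 0.5619  0.1401]
 [ 0.3825  0.1452]]
leaf 2760 [ 0.3782 -0.151   0.025 ] [ 0.533  -0.0403  0.0962]
[ 0.4544 -0.0982  0.0611] [0.0302 0.5544 0.8317] tilt 0.5885875644546285 res 0.0015313274350610376
[[ 0.378  -0.1435]
 [ 0.5278 -0.1519]
 [ 0.5337 -0.0466]
 [ 0.3839 -0.0382]]
[(284, [0.506, -0.012, 0.006]), (290, [0.505, -0.026, 0.005]), (296, [0.503, -0.042, 0.014]), (302, [0.499, -0.058, 0.034]), (308, [0.497, -0.073, 0.042]), (314, [0.496, -0.087, 0.05]), (320, [0.493, -0.102, 0.06]), (326, [0.49, -0.116, 0.075]), (332, [0.489, -0.129, 0.08]), (338, [0.487
[... 317 characters left out ...]
0.062]), (326, [0.451, -0.114, 0.071]), (332, [0.45, -0.128, 0.078]), (338, [0.448, -0.142, 0.089]), (344, [0.459, -0.157, 0.007]), (350, [0.458, -0.172, 0.008]), (356, [0.459, -0.187, -0.005])]
[(284, [0.42, -0.01, 0.003]), (290, [0.418, -0.025, 0.012]), (296, [0.417, -0.041, 0.023]), (302, [0.415, -0.056, 0.035]), (308, [0.414, -0.071, 0.044]), (314, [0.412, -0.085, 0.057]), (320, [0.411, -0.099, 0.062]), (326, [0.41, -0.113, 0.071]), (332, [0.409, -0.127, 0.08]), (338, [0.407, -0.14, 0.09]), (344, [0.414, -0.156, 0.009]), (350, [0.415, -0.171, 0.002]), (356, [0.415, -0.185, -0.001])]
(60, 270) [0.3874 0.542  0.0073]
(170, 295) [ 0.3186  0.2716 -0.0009]
(350, 300) [ 0.2781 -0.2003 -0.912 ]
```

>>> {"method": "play_rows", "body": {
  "xyz": [
    [46,-46,0],
    [93,-92,0],
    [139,-137,0],
    [186,-183,0],
    [232,-229,0],
    [279,-275,0],
    [325,-320,0],
    [372,-366,0],
    [418,-412,0],
    [465,-458,0]
  ],
  "rot": [
    [0,0,-0.12],
    [0,0,-0.24],
    [0,0,-0.37],
    [0,0,-0.49],
    [0,0,-0.61],
    [0,0,-0.73],
    [0,0,-0.85],
    [0,0,-0.98],
    [0,0,-1.1],
    [0,0,-1.22]
  ],
  "grip": [0.5,0.5,0.5,0.5,0.5,0.5,0.5,0.5,0.5,0.5]
}}

```text
time_s: 1.35
eef_pos: [0.4662, 0.0028, 0.2503]
eef_rot: [0.0, 0.724, 0.69, 0.0]
wrist_force: [0.5, -0.7, 0.5]
opening: 0.501
grasp_force: 0.0
```

```bash
cat >> h.py <<'E'
from scipy.spatial.transform import Rotation as R
O=np.array([.458,-.022,0]);Y=-.054
RF=R.from_euler("z",Y)
def where():
    o=readout.get_obs();q=o["eef_rot"];r=R.from_quat([*q[1:],q[0]])
    print("t",o["time_s"],"folder xyz",(RF.inv().apply(o["eef_pos"]-O)*1e3).round(1),"F",o["wrist_force"].round(1),"open",round(float(o["opening"]),2))
    return o,r
def to(*f):
    o,r=where();p=RF.apply(np.array(f))+O
    want=RF*R.from_matrix(np.array([[0,1,0],[1,0,0],[0,0,-1.]]))
    print("tool mm",(r.inv().apply(p-o["eef_pos"])*1e3).round(1),"rot",(r.inv()*want).as_rotvec().round(3))
E
python3 -c "
from h import *
to(.0175,.048,.033)"
```

```text
t 1.35 folder xyz [  6.9  25.2 250.3] F [ 0.5 -0.7  0.5] open 0.5
tool mm [ 22.8  10.7 217.3] rot [0.    0.    0.006]
```

>>> {"method": "play_rows", "body": {
  "xyz": [
    [0,0,25],
    [0,0,55],
    [0,0,85],
    [0,0,115],
    [0,0,135],
    [0,0,150],
    [0,0,150],
    [0,0,150],
    [0,0,150],
    [0,0,150]
  ],
  "rot": [
    [0,0,0],
    [0,0,0],
    [0,0,0],
    [0,0,0],
    [0,0,0],
    [0,0,0],
    [0,0,0],
    [0,0,0],
    [0,0,0],
    [0,0,0]
  ],
  "grip": [0.5,0.5,0.5,0.5,0.5,0.5,0.5,0.5,0.5,0.5]
}}

```text
time_s: 2.6
eef_pos: [0.4662, 0.0006, 0.101]
eef_rot: [0.001, 0.725, 0.688, 0.0]
wrist_force: [0.2, 0.2, 0.3]
opening: 0.501
grasp_force: 0.0
```

```bash
python3 -c "
from h import *
to(.0175,.048,.033)
c=vision.camera('scene');cv2.imwrite('pics/s1.png',cv2.resize(c['color'][120:320,180:440,::-1],None,fx=3,fy=3))"
```

```text
t 2.6 folder xyz [  6.9  23.  101. ] F [0.2 0.2 0.3] open 0.5
tool mm [25.  10.5 68. ] rot [0.001 0.    0.002]
```

View pics/s1.png

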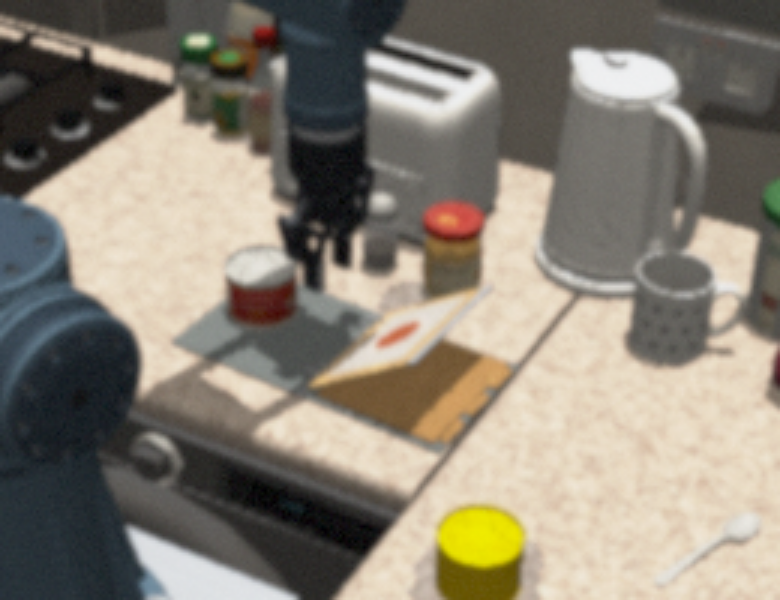

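The gripper (crop, about (325,240)) is poised to the right of the tin at (262,285). The leaf at (400,335) is clear of it.

>>> {"method": "play_rows", "body": {
  "xyz": [
    [15,6,0],
    [25,10,10],
    [25,10,30],
    [25,10,50],
    [25,10,64],
    [25,10,68],
    [28,10,68],
    [36,10,68],
    [44,10,68],
    [52,10,68]
  ],
  "rot": [
    [0,0,0],
    [0,0,0],
    [0,0,0],
    [0,0,0],
    [0,0,0],
    [0,0,0],
    [0,0,0],
    [0,0,0],
    [0,0,0],
    [0,0,0]
  ],
  "grip": [0.5,0.5,0.5,0.5,0.5,0.5,0.5,0.5,0.5,0.5]
}}

```text
time_s: 3.9
eef_pos: [0.4788, 0.0526, 0.0327]
eef_rot: [0.0, 0.725, 0.689, 0.0]
wrist_force: [1.0, -1.5, 0.2]
opening: 0.503
grasp_force: 0.6
```

>>> {"method": "play_rows", "body": {
  "xyz": [
    [7,0,0],
    [14,0,0],
    [21,0,0],
    [28,0,0],
    [35,0,0],
    [42,0,0],
    [49,0,0],
    [56,0,0],
    [63,0,0],
    [70,0,0]
  ],
  "rot": [
    [0,0,0],
    [0,0,0],
    [0,0,0],
    [0,0,0],
    [0,0,0],
    [0,0,0],
    [0,0,0],
    [0,0,0],
    [0,0,0],
    [0,0,0]
  ],
  "grip": [0.5,0.5,0.5,0.5,0.5,0.5,0.5,0.5,0.5,0.5]
}}

```text
time_s: 5.15
eef_pos: [0.4817, 0.1226, 0.032]
eef_rot: [-0.0, 0.725, 0.689, -0.0]
wrist_force: [-0.4, -0.6, -0.4]
opening: 0.499
grasp_force: 0.4
```

```bash
python3 -c "
from h import *
to(.0175,.180,.033)
c=vision.camera('scene');cv2.imwrite('pics/s2.png',cv2.resize(c['color'][150:300,180:380,::-1],None,fx=3,fy=3))"
```

```text
t 5.15 folder xyz [ 15.9 145.7  32. ] F [-0.4 -0.6 -0.4] open 0.5
tool mm [34.3  1.7 -1. ] rot [-0.001 -0.     0.002]
```

View pics/s2.png

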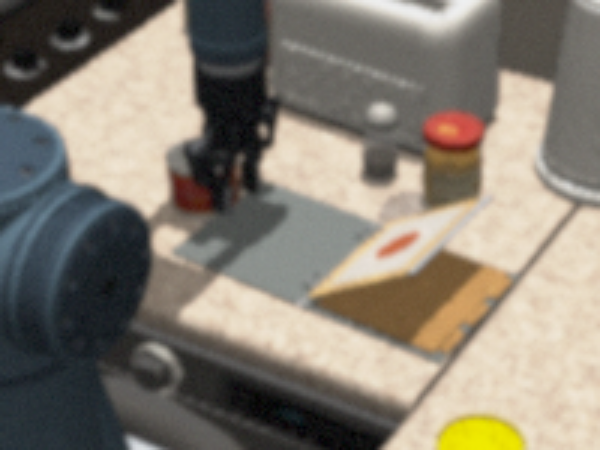

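The tin at (200,180) is upright in front of the fingers, at the edge of the cover. I'll push about 40 mm more, then back off and rise.

>>> {"method": "play_rows", "body": {
  "xyz": [
    [8,0,0],
    [16,0,0],
    [24,0,0],
    [32,0,0],
    [38,0,0],
    [40,0,0],
    [40,0,0],
    [30,0,0],
    [10,0,-3],
    [-5,0,-10]
  ],
  "rot": [
    [0,0,0],
    [0,0,0],
    [0,0,0],
    [0,0,0],
    [0,0,0],
    [0,0,0],
    [0,0,0],
    [0,0,0],
    [0,0,0],
    [0,0,0]
  ],
  "grip": [0.5,0.5,0.5,0.5,0.5,0.5,0.5,0.5,0.5,0.5]
}}

```text
time_s: 6.45
eef_pos: [0.4814, 0.1158, 0.0423]
eef_rot: [-0.0, 0.725, 0.688, -0.0]
wrist_force: [0.1, 0.3, -0.2]
opening: 0.499
grasp_force: 0.0
```

>>> {"method": "play_rows", "body": {
  "xyz": [
    [0,0,-40],
    [0,0,-80],
    [0,0,-120],
    [0,0,-160],
    [-40,0,-200],
    [-95,0,-220],
    [-155,0,-220],
    [-215,0,-220],
    [-250,0,-220],
    [-250,0,-220]
  ],
  "rot": [
    [0,0,0],
    [0,0,0],
    [0,0,0],
    [0,0,0],
    [0,0,0],
    [0,0,0],
    [0,0,0],
    [0,0,0],
    [0,0,0],
    [0,0,0]
  ],
  "grip": [0.5,0.5,0.5,0,0,0,0,0,0,0]
}}

```text
time_s: 7.7
eef_pos: [0.4682, -0.1354, 0.2626]
eef_rot: [0.0, 0.727, 0.687, -0.0]
wrist_force: [-0.6, 0.9, -0.0]
opening: 0.002
grasp_force: 0.0
```

Run:
```python
from h import *
to(0,-.185,.075)
c=vision.camera('top');P=pts(c);z=P[...,2]
m=np.zeros((480,640),bool);m[190:260,165:265]=1
q=P[m&(z>.045)&(z<.075)];(x,y),r=cv2.minEnclosingCircle(q[:,:2].astype(np.float32))
print(len(q),r,np.median(q[:,2]),np.ptp(q[:,2]),RF.inv().apply(np.array([x,y,0])-O))
cv2.imwrite('pics/t2.png',cv2.resize(c['color'][130:310,110:400,::-1],None,fx=2.5,fy=2.5))
```

```text
t 7.7 folder xyz [  16.3 -112.7  262.6] F [-0.6  0.9 -0. ] open 0.0
tool mm [-72.2 -16.2 187.7] rot [ 0.     0.001 -0.003]
822 0.03841857984662056 0.05490077950233996 0.017585797336547637 [0.01614113 0.2268553  0.        ]
```

View pics/t2.png

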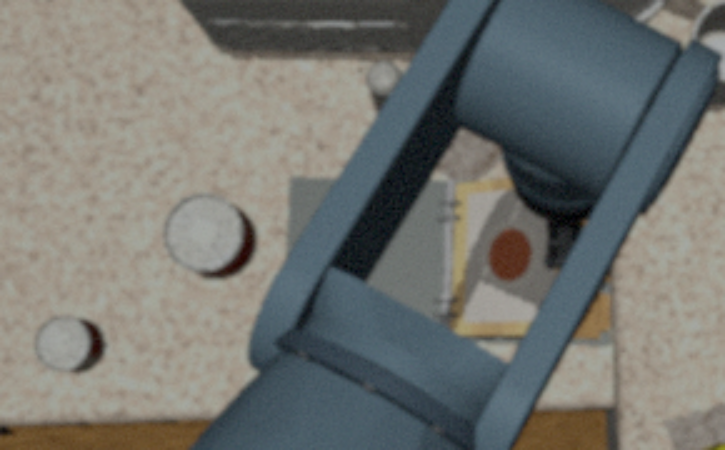

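The tin stands upright at folder y = 0.227 m, wholly off the folder. In the crop it is at (208,235), with the leaf untouched. Next the closed fingers go down to the right of the leaf edge.

>>> {"method": "play_rows", "body": {
  "xyz": [
    [-30,-8,0],
    [-57,-16,0],
    [-57,-16,25],
    [-57,-16,60],
    [-57,-16,95],
    [-57,-16,130],
    [-57,-16,160],
    [-57,-16,180],
    [-57,-16,187],
    [-57,-16,187]
  ],
  "rot": [
    [0,0,0],
    [0,0,0],
    [0,0,0],
    [0,0,0],
    [0,0,0],
    [0,0,0],
    [0,0,0],
    [0,0,0],
    [0,0,0],
    [0,0,0]
  ],
  "grip": [0,0,0,0,0,0,0,0,0,0]
}}

```text
time_s: 9.0
eef_pos: [0.4499, -0.1881, 0.0754]
eef_rot: [-0.0, 0.725, 0.689, 0.0]
wrist_force: [-0.2, 0.3, 1.1]
opening: 0.002
grasp_force: 0.0
```

Run:
```python
from h import *
to(0,-.138,.079)
c=vision.camera('scene')
cv2.imwrite('pics/s3.png',cv2.resize(c['color'][150:300,200:400,::-1],None,fx=3,fy=3))
```

```text
t 9.0 folder xyz [   0.9 -166.3   75.4] F [-0.2  0.3  1.1] open 0.0
tool mm [28.3 -0.8 -3.6] rot [-0.    -0.     0.003]
```

View pics/s3.png

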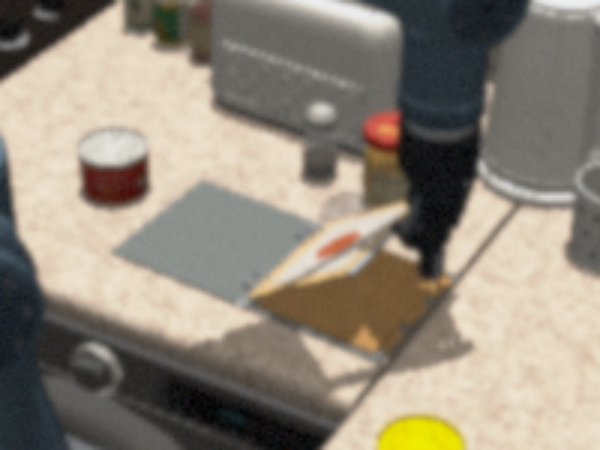

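The fingers (about (430,240)) are down to the right of the leaf edge, and the tin stands at (113,165).

>>> {"method": "play_rows", "body": {
  "xyz": [
    [12,0,-2],
    [22,0,-3],
    [28,0,-4],
    [37,0,-17],
    [48,0,-29],
    [59,0,-39],
    [71,0,-47],
    [84,0,-55],
    [98,0,-61],
    [98,0,-61]
  ],
  "rot": [
    [0,0,0],
    [0,0,0],
    [0,0,0],
    [0,0,0],
    [0,0,0],
    [0,0,0],
    [0,0,0],
    [0,0,0],
    [0,0,0],
    [0,0,0]
  ],
  "grip": [0,0,0,0,0,0,0,0,0,0]
}}

```text
time_s: 10.3
eef_pos: [0.455, -0.0894, 0.1365]
eef_rot: [-0.0, 0.725, 0.689, 0.0]
wrist_force: [0.4, -0.8, 0.5]
opening: 0.002
grasp_force: 0.0
```

Run:
```python
from h import *
to(0,-.039,.144)
c=vision.camera('scene')
cv2.imwrite('pics/s4.png',cv2.resize(c['color'][130:280,200:400,::-1],None,fx=3,fy=3))
```

```text
t 10.3 folder xyz [  0.6 -67.5 136.5] F [ 0.4 -0.8  0.5] open 0.0
tool mm [28.5 -0.5 -7.5] rot [ 0.    -0.001  0.004]
```

View pics/s4.png

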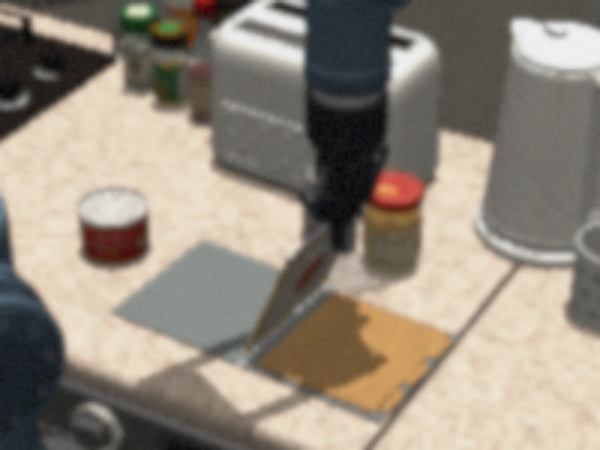

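The leaf is rising ahead of the finger, now steep at (290,290). I'll continue over the top.

>>> {"method": "play_rows", "body": {
  "xyz": [
    [14,0,-5],
    [29,0,-8],
    [43,0,-9],
    [59,0,-9],
    [71,0,-9],
    [82,0,-7],
    [94,0,-4],
    [105,0,1],
    [116,0,6],
    [126,0,12]
  ],
  "rot": [
    [0,0,0],
    [0,0,0],
    [0,0,0],
    [0,0,0],
    [0,0,0],
    [0,0,0],
    [0,0,0],
    [0,0,0],
    [0,0,0],
    [0,0,0]
  ],
  "grip": [0,0,0,0,0,0,0,0,0,0]
}}

```text
time_s: 11.6
eef_pos: [0.4615, 0.0357, 0.1238]
eef_rot: [-0.0, 0.725, 0.688, 0.0]
wrist_force: [0.8, 0.2, -0.0]
opening: -0.002
grasp_force: 0.5
```

Run:
```python
from h import *
to(0,.109,.0275)
c=vision.camera('scene')
cv2.imwrite('pics/s5.png',cv2.resize(c['color'][130:280,200:400,::-1],None,fx=3,fy=3))
```

```text
t 11.6 folder xyz [  0.4  57.8 123.8] F [ 0.8  0.2 -0. ] open -0.0
tool mm [51.2 -0.3 96.3] rot [-0.    -0.     0.002]
```

View pics/s5.png

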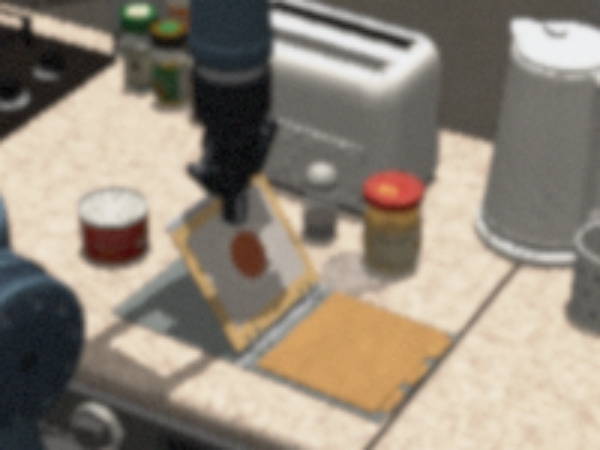

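The leaf (about (250,260)) is past vertical with the fingertip on its upper face. I'll press it down along the arc.

>>> {"method": "play_rows", "body": {
  "xyz": [
    [10,0,8],
    [18,0,16],
    [26,0,25],
    [33,0,35],
    [39,0,45],
    [43,0,56],
    [47,0,68],
    [50,0,80],
    [51,0,88],
    [51,0,96]
  ],
  "rot": [
    [0,0,0],
    [0,0,0],
    [0,0,0],
    [0,0,0],
    [0,0,0],
    [0,0,0],
    [0,0,0],
    [0,0,0],
    [0,0,0],
    [0,0,0]
  ],
  "grip": [0,0,0,0,0,0,0,0,0,0]
}}

```text
time_s: 12.9
eef_pos: [0.4639, 0.086, 0.0276]
eef_rot: [-0.0, 0.725, 0.688, -0.0]
wrist_force: [-0.8, 0.2, 1.0]
opening: -0.001
grasp_force: 0.4
```

>>> {"method": "play_rows", "body": {
  "xyz": [
    [0,0,1],
    [0,0,2],
    [0,0,2],
    [0,0,2],
    [0,0,-15],
    [0,0,-45],
    [0,0,-85],
    [0,0,-125],
    [0,0,-150],
    [0,0,-150]
  ],
  "rot": [
    [0,0,0],
    [0,0,0],
    [0,0,0],
    [0,0,0],
    [0,0,0],
    [0,0,0],
    [0,0,0],
    [0,0,0],
    [0,0,0],
    [0,0,0]
  ],
  "grip": [0,0,0,0,0,0,0,0,0,0]
}}

```text
time_s: 14.15
eef_pos: [0.4657, 0.0857, 0.1802]
eef_rot: [0.002, 0.725, 0.688, 0.002]
wrist_force: [-0.3, 0.3, 1.0]
opening: -0.001
grasp_force: 0.0
```

Run:
```python
from h import *
where()
c=vision.camera('scene')
P=RF.inv().apply((pts(c)-O).reshape(-1,3)).reshape(480,640,3)
m=(abs(P[...,0])<.06)&(c["depth"]>0)&(P[...,2]<.03)
for a,b in((.03,.05),(.06,.08),(.09,.11),(.12,.145),(.27,.3)):
    q=P[m&(P[...,1]>a)&(P[...,1]<b)];print(a,len(q),np.median(q[:,2]) if len(q) else None)
cv2.imwrite('pics/s6.png',cv2.resize(c['color'][130:280,200:400,::-1],None,fx=3,fy=3))
```

```text
t 14.15 folder xyz [  1.9 108.  180.2] F [-0.3  0.3  1. ] open -0.0
0.03 150 0.00930474906022749
0.06 146 0.009060827805550897
0.09 146 0.009136263663007627
0.12 177 0.00866912318782953
0.27 94 -8.644071871177772e-06
```

View pics/s6.png

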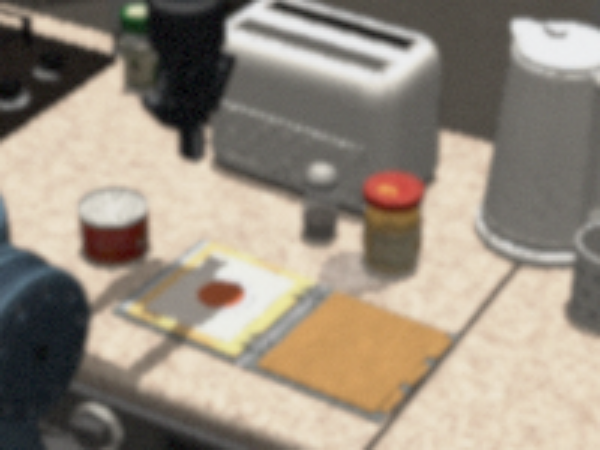

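The leaf lies flat on the left cover (around (220,295)), level at about 9 mm. The tin stands clear at (113,225), and the robot touches nothing.

```bash
python3 -c "
from bench import ctrl
print(ctrl.hand_in())"
```

```text
the job is handed in; nothing more can be done
None
```

I pushed the tin off the folder so it stands upright on the worktop, about 227 mm from the spine, then pushed the leaf over until it lay flat on the left cover, and handed the job in at about 14 s (no verdict was returned).

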